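# Draw a kiln strip from the magazine

## Task

Two open-topped magazines hold stacks of pale kiln strips. From the one with the narrow strips, draw the bottom strip straight out of the mouth, by the end that already sticks out, so that the strips above drop down and stay in the magazine; do not lift those out. Set the drawn strip down gently and flat in the middle of the bare kiln board, lengthwise along it, and let go.

Things in the scene. Friction and masses are not known exactly. Their poses are not given: they have to be found in the camera images.
- magazine: Fixed magazine of the NARROW (40 mm) strips; a lookalike holds 60 mm ones. 136 x 58 x 62 mm, open top. Origin: centre of underside, z up, +x out of the mouth: a slot 17 mm high, 46 wide in the 6 mm thick +x end wall (outer face x = +68 mm), its sill being the shaft floor, 22 mm up. Shaft 124 x 46 mm, three strips; the end wall holds back the upper two. Nothing lies under the projecting end but the table.
- strip: The bottom narrow strip: plain pale ceramic bar 120 x 40 x 12 mm (x, y, z), about 0.13 kg. Origin: centre of its underside, 22 mm above the table at the start; x along its length, its +x end projecting 34 to 37 mm from the mouth. It must travel about 85 mm along the magazine's +x to come clear.
- top_strip: The uppermost of the three narrow strips, same size and origin (its underside is 46 mm above the table at the start). A third strip lies between it and the bottom one. When the bottom strip is out, both drop 12 mm.
- board: Fixed bare flat grey kiln board with no rim, 180 x 130 x 12 mm (x, y, z), lying on the table; origin: centre of its underside, its top at 12 mm; x along its length.
There are look-alikes about, which are no part of the job. What is shaped like the board but pink is not meant.

How it is judged:
By the outcome, as a careful person would: the job done as asked, in the order asked, and still so for the second after the job is handed in, with the robot touching nothing.
It also fails if it takes over 43 s, if anything falls off the work surface, if the arm or the gripper's body presses on something with over 40 N, if the wrist force passes 120 N, or if a joint passes its speed limit or range.

## Robot

A 6-joint arm with a two-finger parallel gripper is mounted at the origin on the work surface. World frame = base frame: x ahead of the robot, y to its left, z up, the work surface at z = 0. Lengths are in m, angles in rad, forces in N, time in s.
With the tool pointing down it reaches from about 0.35 to 0.85 m from the base axis. Payload 8.1 kg.
Tool frame: the origin (TCP) lies on the front face of the gripper's body, between the roots of the fingers; the fingertips stand 73 mm ahead of it and the grasp point (between the pads) lies 54 mm ahead of it (bot.grip_point_offset is the distance from the TCP to the grasp point, in m); z points along the fingers, y is the line along which they close (so a half turn about z gives the same grasp; the last joint's range is limited). The gripper opens to 85 mm and grips with 20 to 120 N. Pads are 22 mm wide; open, the fingers measure 114 mm over their backs; the gripper's body (76 mm by 85 mm) begins 54 mm behind the grasp point. The pads swing forward as they close: fully open they stand 13 mm farther back than shut.
Start: joints at [-1.337, 0.13, 1.488, -0, 1.523, -0.085], TCP at [0.188, -0.57, 0.304] pointing down, gripper open.
Joint ranges: [-2.96, 2.96], [-0.89, 2.26], [0.02, 2.5], [-1.34, 4.48], [0, 2.73], [-2.66, 2.66]. Speed limits (rad/s): [2.39, 2.39, 2.79, 3.14, 3.14, 3.14].

## Interface

Orientations are given as a rotation vector (axis times angle).
In Python, from plant import bot gives the robot as it stands. Calls block until the motion is done:
- bot.move_ptp(position, orientation): joint-space move of the TCP to a pose.
- bot.move_l(position, frame=None, vel=0.15, guard=None): straight line of the TCP; frame=None keeps the orientation; vel is the mean speed in m/s. With guard (N) it stops when the force on the tool has changed by that much, and returns True; else False.
- bot.move_joints(angles): joint-space move.
- bot.grip(opening): opening from 0.0 (shut) to 1.0 (fully open); the grip force is fixed at half the most; returns when the fingers have stopped.
- bot.dwell(seconds).
- bot.solve_ik(position, orientation): joint angles nearest the present ones, or None.
- bot.read_state(): the state.
- bot.capture(name): name is "side" or "top"; returns a dict with "color" (400x640x3 uint8, blue, green, red), "depth" (400x640 float32, m along the optical axis (not along the pixel's ray), 0 where there is no reading), "camera_matrix" (3x3 intrinsics, pixels), "T" (4x4, takes a point from camera to world coordinates). Camera axes: x right, y down, z forward; pixel columns grow to the right and rows downward; lengths in m; the calibration is good to about 2 mm. A picture is of the moment at which its call begins.
A pose or a line that the arm cannot do raises bot.IKError and nothing moves.
- bot.job_done(): hands the job in; it is judged then, once.
The state is a dict: "t": time; "joint_positions": joint angles; "joint_vel": joint speeds; "tau": joint torques, N m; "ee_pos": TCP position; "eef_rot": TCP orientation; "wrist_force": force on the tool from outside, world axes, zero at the start; "moment": the same for the moment, N m; "finger_gap": opening from 0.0 (shut) to 1.0 (fully open); "gripper_force": force on a finger pad.
Only numpy, scipy, OpenCV 4.12 (cv2) and the standard library are available. Lean on these libraries where they do the work, as an engineer would, in place of code of your own. Each camera call takes 0.05 s, during which the arm holds its last target. There are 200 camera calls.

## Working session

There is one attempt and no reset: what is moved stays moved. The work goes in short steps, each a Python script; the robot and the scene stay as the last script left them, time stands still between calls to the robot, and variables do not carry over. Pictures are saved under pics/ and viewed, at most 10 in all, crops included, and the job is handed in when it is done.

```bash
mkdir -p pics
cat > h.py <<'E'
import numpy as np, cv2
from plant import bot
def snap(n,f):
    c=bot.capture(n); cv2.imwrite(f'pics/{f}.png',c['color']); np.savez(f'pics/{f}.npz',**c); return c
def pts(c):
    K=c['camera_matrix'];d=c['depth'];v,u=np.mgrid[:d.shape[0],:d.shape[1]]
    p=np.stack([(u-K[0,2])/K[0,0]*d,(v-K[1,2])/K[1,1]*d,d],-1)
    return p@c['T'][:3,:3].T+c['T'][:3,3]
E
python3 - <<'E'
from h import *
for n in('top','side'):
    c=snap(n,n+'0'); print(c['T'].round(3).tolist(),c['camera_matrix'].tolist())
print(bot.read_state()['eef_rot'])
E
```

```text
[[-0.022, -0.997, 0.076, 0.34], [-1.0, 0.02, -0.024, -0.103], [0.022, -0.077, -0.997, 0.945], [0.0, 0.0, 0.0, 1.0]] [[394.51635814065196, 0.0, 327.78099098382177], [0.0, 394.51635814065196, 195.74592188463473], [0.0, 0.0, 1.0]]
[[-0.996, -0.072, 0.044, 0.387], [-0.084, 0.756, -0.649, 0.553], [0.013, -0.65, -0.76, 0.857], [0.0, 0.0, 0.0, 1.0]] [[426.33796140485316, 0.0, 320.2847730453384], [0.0, 426.33796140485316, 200.39768725149727], [0.0, 0.0, 1.0]]
[-3.10014451e+00 -4.98361273e-01  2.00067994e-04]
```

View pics/top0.png

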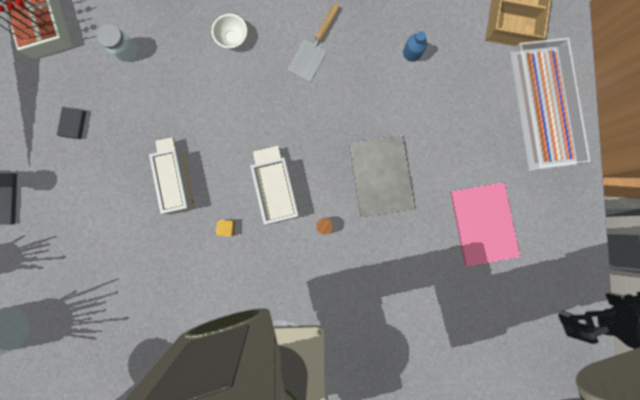

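View pics/side0.png

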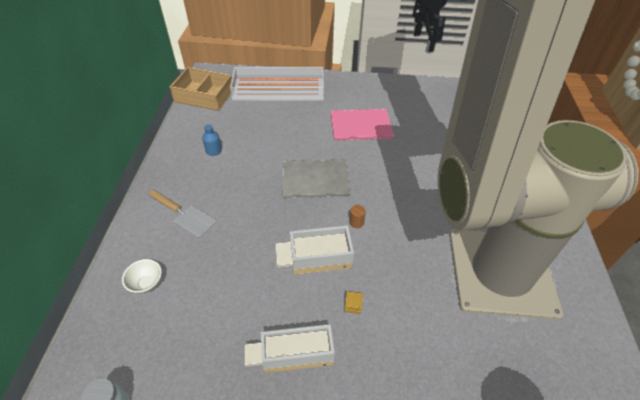

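The top view shows two magazines, at about (168,178) and (272,188), mouths up (world +x). The left one is the slimmer. The grey board is at (382,175) and the pink decoy at (486,222). The side view shows the same layout. Next I'll measure the magazines and the board.

```bash
cat >> h.py <<'E'
def cast(c,uv,z):
    K=c['camera_matrix'];uv=np.asarray(uv,float).reshape(-1,2)
    d=np.c_[(uv-K[:2,2])/[K[0,0],K[1,1]],np.ones(len(uv))]@c['T'][:3,:3].T
    o=c['T'][:3,3]; return o+d*((z-o[2])/d[:,2])[:,None]
def rect(xy):
    (cx,cy),(w,h),a=cv2.minAreaRect((np.asarray(xy)[:,:2]*1000).astype(np.float32))
    if w<h: w,h,a=h,w,a+90
    a=(a+90)%180-90
    return np.round([cx,cy,w,h,a],1)
E
python3 - <<'E'
from h import *
for n,rois in(('top',{'L':(140,130,200,225),'R':(240,140,310,232),'B':(340,125,425,225)}),('side',{'L':(235,315,345,375),'R':(268,222,360,276),'B':(275,150,356,204)})):
    c=dict(np.load(f'pics/{n}0.npz'));P=pts(c);hsv=cv2.cvtColor(c['color'],cv2.COLOR_BGR2HSV)
    for k,(u0,v0,u1,v1) in rois.items():
        m=np.zeros(P.shape[:2],bool);m[v0:v1,u0:u1]=1
        Z=P[...,2]
        for lo,hi,z in ((.007,.018,.012),(.026,.042,.034),(.052,.072,.062)):
            q=(m&(Z>lo)&(Z<hi)).astype(np.uint8)
            q=cv2.morphologyEx(q,cv2.MORPH_OPEN,np.ones((3,3)))
            v,u=np.nonzero(q)
            if len(u)<20: continue
            print(n,k,z,len(u),rect(P[v,u]),rect(cast(c,np.c_[u,v],z)),Z[v,u].mean().round(4))
        q=m&(hsv[...,2]>205)&(hsv[...,1]>10)
        n_,lab,st,ce=cv2.connectedComponentsWithStats(q.astype(np.uint8))
        for i in range(1,n_):
            if st[i,4]>40:
                v,u=np.nonzero(lab==i);z=np.median(Z[v,u]);print('  white',st[i],z.round(4),rect(cast(c,np.c_[u,v],z)))
a=[cv2.resize(cv2.imread('pics/top0.png')[125:235,140:320],None,fx=4,fy=4,interpolation=2)]
cv2.imwrite('pics/crop.png',a[0])
E
```

```text
top L 0.034 209 [536.1 251.7  42.1  27.1 -77.9] [537.2 250.4  42.6  27.2 -78.6] 0.0349
top L 0.062 1653 [449.  233.6 136.5  60.3  11.3] [448.7 232.2 137.6  61.3  11.7] 0.0599
  white [156 138  18  14 186] 0.0352 [536.2 251.6  38.2  25.9 -79.3]
  white [156 154  26  55 887] 0.059 [447.5 232.8 119.6  37.6  11.7]
top R 0.034 327 [509.   16.7  59.8  31.1 -77.5] [509.   16.6  60.2  29.9 -77.5] 0.0353
top R 0.062 532 [422.4  -2.3 136.1  78.4  12.6] [422.4  -2.5 136.4  78.4  12.6] 0.0623
  white [254 146  26  18 310] 0.0353 [508.6  16.7  58.2  29.6 -78.6]
  white [ 260  163   35   57 1209] 0.0471 [421.2  -6.5 121.3  54.3  13.2]
top B 0.012 4051 [ 457.7 -253.9  180.1  130.3    7.7] [ 457.5 -253.7  179.9  130.7    7.6] 0.0131
side L 0.034 530 [465.4 253.  172.4  43.3  -0.8] [465.3 252.5 172.3  44.9  -0. ] 0.0341
side L 0.062 2191 [448.6 233.7 135.7  60.   11.9] [448.2 235.2 135.8  62.1  11.8] 0.0593
  white [ 266  331   62   26 1189] 0.0585 [449.3 234.1 116.9  38.9  11.6]
  white [245 343  17  22 334] 0.0344 [532.5 251.5  38.9  31.2 -78.7]
side R 0.012 30 [359.2 -21.5 157.1  41.9  59.5] [359.2 -22.8 160.1  43.2  59.8] 0.0131
side R 0.034 573 [438.3  17.4 179.7  64.9  -1.2] [438.9  20.8 180.4  66.1  -3.3] 0.0342
side R 0.062 683 [422.2  -2.9 136.7  82.5  13.8] [421.5   0.  136.1  84.2  12.6] 0.0602
  white [294 234  54  23 945] 0.0463 [423.7  -5.6 116.6  51.9  12.7]
  white [276 242  17  23 317] 0.0344 [505.5  16.7  59.1  33.9 -77.7]
side B 0.012 2302 [ 457.  -254.7  179.2  137.1    7.7] [ 456.7 -252.   179.   133.8    7.5] 0.0123
```

View pics/crop.png

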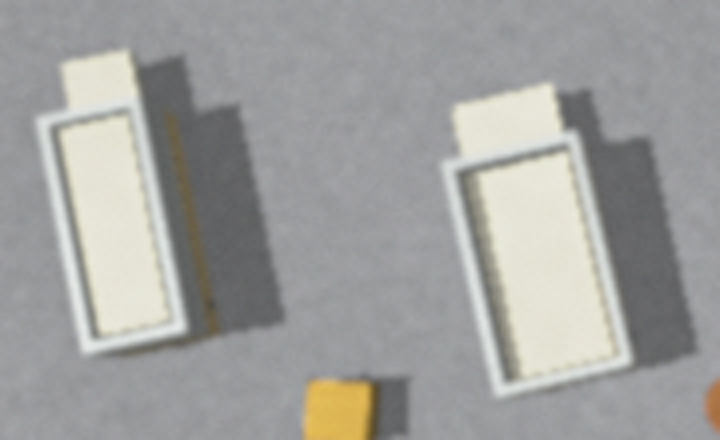

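The left magazine has 61 mm outer width and strips about 38 mm wide, so it is the narrow one. Its centre is (0.4486, 0.2337) with yaw 11.7°, and the board is at (0.4573, -0.254) with yaw 7.6°. I'll grip with the fingertips just above the strip's underside so they stay clear of the board when placing.

```bash
cat >> h.py <<'E'
from scipy.spatial.transform import Rotation as R
MA,BA=np.radians(11.7),np.radians(7.6); MC=np.array([.4486,.2337]);BC=np.array([.4573,-.254])
def ori(a): return (R.from_euler('z',a)*R.from_euler('x',np.pi)).as_rotvec()
def at(c,a,d,z): return np.r_[c+d*np.array([np.cos(a),np.sin(a)]),z]
E
python3 - <<'E'
from h import *
print(bot.solve_ik(at(MC,MA,.09,.096),ori(MA)),bot.solve_ik(at(BC,BA,.047,.09),ori(BA)),bot.solve_ik(at(MC,MA,.2,.2),ori(MA)))
bot.move_ptp(at(MC,MA,.0905,.18),ori(MA))
bot.move_l(at(MC,MA,.0905,.096),vel=.12,guard=6)
s=bot.read_state();print(s['t'],s['ee_pos'],s['wrist_force'],bot.grip_point_offset)
bot.grip(0.0)
s=bot.read_state();print(s['t'],s['ee_pos'],s['wrist_force'],s['finger_gap'],s['gripper_force'])
snap('side','s1');snap('top','t1')
cv2.imwrite('pics/c1.png',cv2.resize(cv2.imread('pics/s1.png')[270:400,180:380],None,fx=4,fy=4))
E
```

```text
[ 3.52424804e-01  3.04335556e-01  1.68674728e+00 -8.88178420e-16
  1.15050982e+00  1.71901761e+00] [-5.48330496e-01  2.37161017e-01  1.78043821e+00 -8.88178420e-16
  1.12399342e+00  8.89820808e-01] [ 3.29185999e-01  4.60810431e-01  1.28403038e+00 -8.88178420e-16
  1.39675184e+00  1.69577880e+00]
4.1083 [0.53777969 0.25223455 0.09677372] [ 0.15275742 -0.25314568 -0.10842775] 0.0539
4.6 [0.53765317 0.25219057 0.09706468] [-2.84899787 -0.86376137  5.47442976] 0.4469520067132797 61.687774658203125
```

View pics/c1.png

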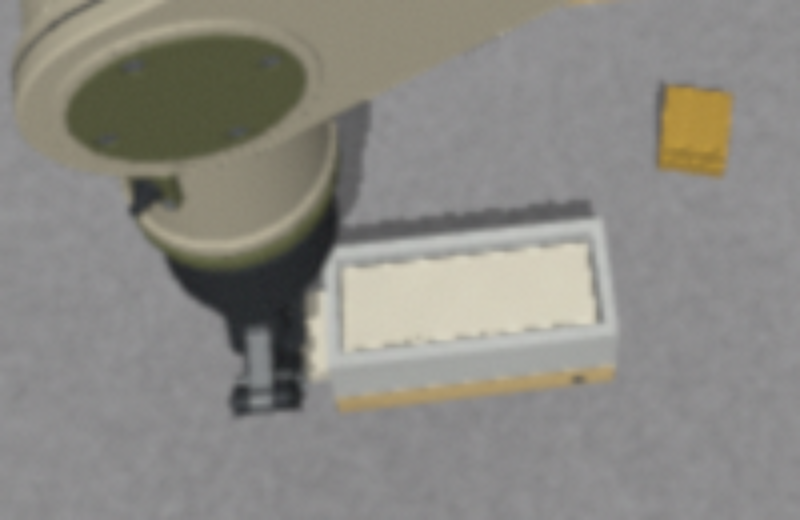

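The crop shows the fingers around the projecting end, outside the mouth at about (265,360), and the gripper closed on a width of about 40 mm. Next I pull, at the same height.

Run:
```python
from h import *
p=bot.read_state()['ee_pos']; d=np.array([np.cos(MA),np.sin(MA),0])
for L,v in((.03,.06),(.06,.06),(.084,.05),(.105,.06)):
    g=bot.move_l(p+L*d,vel=v,guard=25);s=bot.read_state()
    print(g,s['t'],((s['ee_pos']-p)@d).round(4),s['wrist_force'].round(1),s['finger_gap'].round(3))
    if g: break
snap('side','s2');snap('top','t2')
cv2.imwrite('pics/c2.png',cv2.resize(cv2.imread('pics/s2.png')[270:400,140:340],None,fx=4,fy=4))
```

```text
Traceback (most recent call last):
AttributeError: 'float' object has no attribute 'round'
```

Run:
```python
from h import *
p=np.array([0.53765317,0.25219057,0.09706468]); d=np.array([np.cos(MA),np.sin(MA),0])
for L,v in((.0301,.06),(.06,.06),(.084,.05),(.105,.06)):
    g=bot.move_l(p+L*d,vel=v,guard=25);s=bot.read_state()
    print(g,s['t'],round(float((np.array(s['ee_pos'])-p)@d),4),np.round(s['wrist_force'],1),s['finger_gap'])
    if g: break
c=snap('side','s2');t=snap('top','t2')
cv2.imwrite('pics/c2.png',cv2.resize(c['color'][270:400,140:340],None,fx=4,fy=4))
P=pts(c);print(np.median(P[340:350,285:310,2]))
```

```text
False 5.6083 0.0299 [-3.5 -0.7  1.5] 0.44424102743413846
False 6.2583 0.0607 [ 1.9  0.  -1.1] 0.4473966797613242
False 6.8917 0.0844 [ 2.8  0.5 -0.7] 0.44590102778646185
False 7.3917 0.1048 [ 0.1  0.3 -1.9] 0.4449748337508678
0.04635823619015916
```

View pics/c2.png

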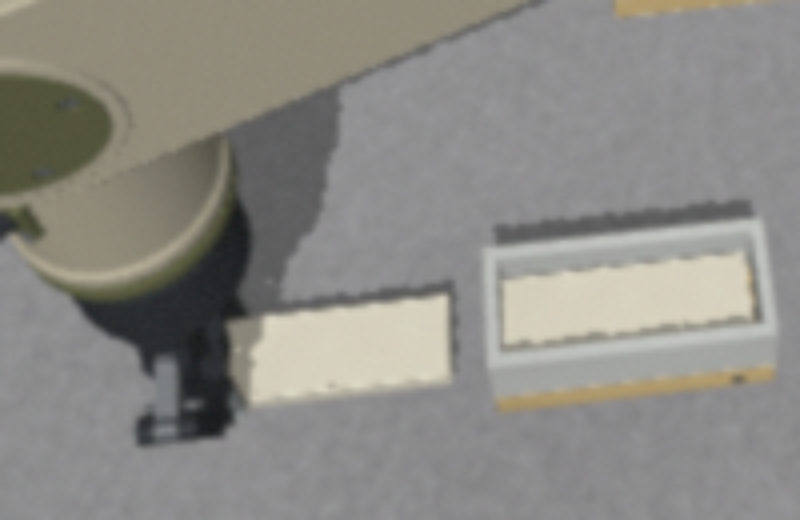

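The strip is out with clear space to the mouth (x about 450 against 490 in the crop). The upper two have dropped, with the top at 46 mm. I'll measure the strip in the hand (offset, tilt), lift it and carry it.

```bash
cat > m.py <<'E'
from h import *
def strip(c,box):
    u0,v0,u1,v1=box;P=pts(c);hsv=cv2.cvtColor(c['color'],cv2.COLOR_BGR2HSV)
    q=np.zeros(P.shape[:2],np.uint8);q[v0:v1,u0:u1]=((hsv[...,2]>150)&(hsv[...,1]>15)&(hsv[...,1]<70))[v0:v1,u0:u1]
    n,lab,st,_=cv2.connectedComponentsWithStats(q);i=1+st[1:,4].argmax()
    k=cv2.erode((lab==i).astype(np.uint8),np.ones((5,5)))>0
    X=P[k];A=np.c_[X[:,:2]-X[:,:2].mean(0),np.ones(len(X))];co=np.linalg.lstsq(A,X[:,2],rcond=None)[0]
    v,u=np.nonzero(lab==i);print(st[i],'slope/z',co.round(4),'rect',rect(cast(c,np.c_[u,v],co[2])))
    return co
E
python3 - <<'E'
from m import *
s=bot.read_state();print(s['ee_pos'])
strip(dict(np.load('pics/s2.npz')),(190,335,258,375))
strip(dict(np.load('pics/t2.npz')),(130,80,190,145))
p=np.array(s['ee_pos']);bot.move_l(p+[0,0,.1],vel=.2)
bot.move_ptp(at(BC,BA,.044,.17),ori(BA))
s=bot.read_state();print(s['t'],s['ee_pos'],s['wrist_force'],s['finger_gap'])
c=snap('side','s3');t=snap('top','t3')
cv2.imwrite('pics/c3.png',np.hstack([cv2.resize(c['color'][100:260,230:390],None,fx=2.5,fy=2.5),cv2.resize(t['color'][100:260,300:460],None,fx=2.5,fy=2.5)]))
E
```

```text
[0.64005675 0.27341825 0.09682952]
[ 202  344   51   28 1107] slope/z [-0.5862  2.006   0.038 ] rect [580.2 264.7  94.9  43.5  11.9]
[148  97  26  48 216] slope/z [-0.0368  0.0707  0.0352] rect [592.5 262.1 121.1  41.1  12.2]
10.0917 [ 0.50151051 -0.24750614  0.17011206] [-0.49705     0.92456009 -1.70379509] 0.4435112939252286
```

View pics/c3.png

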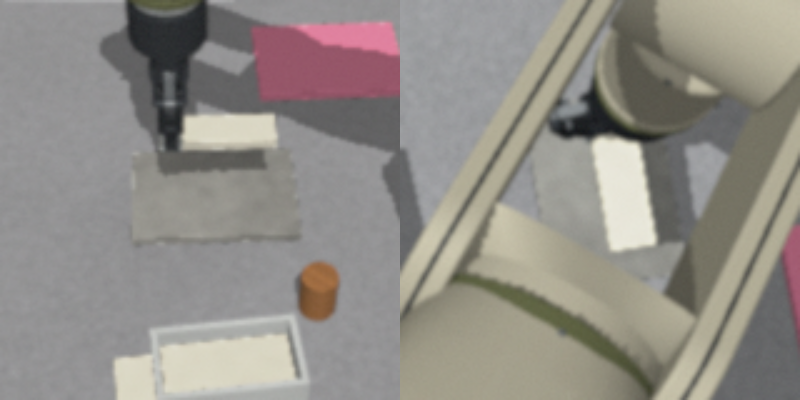

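The strip hangs level over the grey board, held at its +x end, with its centre about 47.5 mm behind the TCP. I'll lower it under guard and let go.

Run:
```python
from m import *
bot.move_l(at(BC,BA,.0475,.098),vel=.1)
g=bot.move_l(at(BC,BA,.0475,.0845),vel=.02,guard=3)
s=bot.read_state();print(g,s['t'],s['ee_pos'],np.round(s['wrist_force'],1))
c=snap('side','s4');P=pts(c)
cv2.imwrite('pics/c4.png',cv2.resize(c['color'][130:220,260:380],None,fx=5,fy=5))
```

```text
True 11.6167 [ 0.50436992 -0.2477188   0.08707956] [-0.7  0.3  5. ]
```

View pics/c4.png

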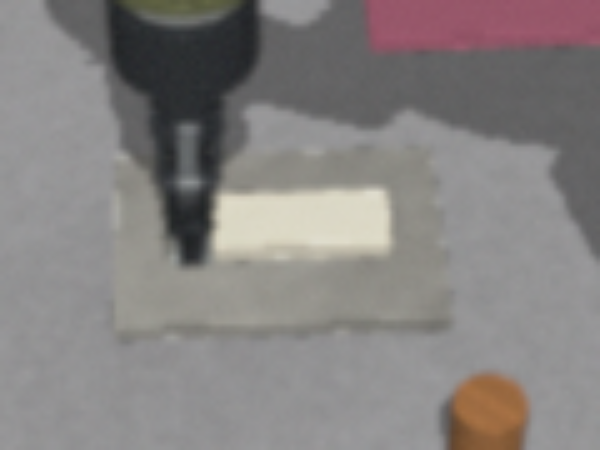

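Contact came within 1 mm of the expected height, and the strip lies flat and central on the board, its visible part at crop (215–390, 190–260). Now I release and retreat.

Run:
```python
from m import *
bot.grip(.75)
p=np.array(bot.read_state()['ee_pos'])
bot.move_l(p+[0,0,.13],vel=.12)
bot.move_ptp([.25,-.55,.3],ori(0.3))
s=bot.read_state();print(s['t'],np.round(s['wrist_force'],1))
c=snap('side','s5');t=snap('top','t5')
strip(c,(275,150,356,204));strip(t,(340,125,425,225))
cv2.imwrite('pics/c5.png',np.vstack([c['color'][120:400,120:520],t['color'][100:300,120:520]]))
```

```text
14.7667 [0.6 0.8 0.5]
[291 167  48  19 694] slope/z [-0.1449  0.984   0.0278] rect [ 457.6 -240.7  128.7   65.6    8.7]
[369 149  27  53 924] slope/z [-1.1627  3.9332  0.0329] rect [ 455.6 -251.9  122.6   44.2    7.5]
```

View pics/c5.png

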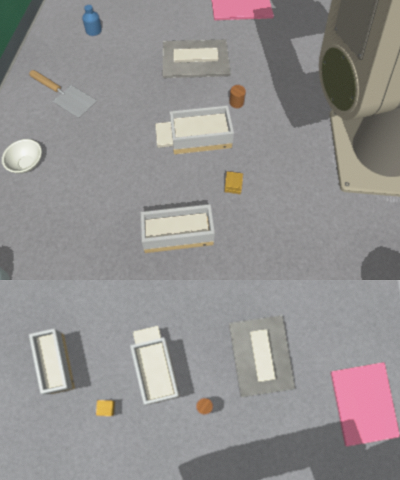

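The strip lies centred on the board, 2 mm off at 7.5° against the board's 7.6°. The narrow magazine has kept its upper two strips, and the robot is clear.

```bash
python3 -c "
from plant import bot
bot.dwell(.5);print(bot.job_done())"
```

```text
the job is handed in; nothing more can be done
None
```

The bottom narrow strip was drawn straight out and laid flat in the middle of the grey board, about 2 mm off centre and lined up with it; the upper two strips stayed in the magazine, and the job was handed in at about 15 s.

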